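# Lock a circuit board into its assembly pallet

### The job

Lock the circuit board into its pallet: with a fingertip, gently push each of the three orange hold-down clips round, counter-clockwise seen from above, until it stands squarely in over the board, fully home at its stop. Only push the clips: the board stays lying in its pocket and is not pressed on or lifted, and the phone, tape, spray can and screwdriver around the pallet stay where they are.

Things in the scene. Friction and masses are not known exactly. Their poses are not given: they have to be found in the camera images.
- pallet: Fixed black pallet on the green bench, flat top 16 mm above it. Origin: on the bench, under the circuit board's centre; x points away from the robot (turned up to 0.4 rad either way). Spans x -80..106, y -132..132 mm. An aluminium lip (x -76..-51, y -85..85, up to z 23 mm) covers the board's near edge. Six steel stop pins, 6 mm thick, 12 mm above the top, stand 15 mm from the clips' pivots.
- board: Loose blue board, 110 (x) x 160 (y) x 2 mm, about 150 g, lying in the pallet's pocket, flush with its top, 1 mm play. Origin: centre of its underside; axes as the pallet. Tall parts, up to 13 mm above its top: heat sink x -30..6, y -23..13; connectors x -49..-33, y -65..29; capacitors x -24..-12, y -58..-32; relay x 34..50, y 57..75 mm. Elsewhere parts are under 2 mm.
- phone: Black half-built phone, 72 x 150 x 8 mm, lying on a white foam sheet (150 x 190 x 10 mm) on the right of the pallet. Origin: centre of its underside, y along its length. Bystander.
- tape: Roll of cream masking tape lying flat, 104 mm across, 48 mm high, beside the pallet, left or right. Origin: centre of its underside. Bystander.
- spray: Yellow spray can with a green band and white cap, 64 mm across, 168 mm high, standing beside the pallet on the other side from the tape. Origin: centre of its underside. Bystander.
- screwdriver: Screwdriver with blue handle, 170 mm long, lying on the bench on the left of the pallet. Origin: under its middle. Bystander.
- clip_left (a joint): Swing of the orange hold-down clip at the board's left (+y) edge, about an upright screw at x 5, y 97 mm in the pallet's frame. Grows counter-clockwise seen from above: 0 = along the board's edge, pointing towards the robot (-x); 1.57 = shut at its stop, pointing squarely in over the board (to the right, -y); -0.6 = fully open. Starts -0.55..0.25; turns stiffly (0.05 N m) and stays where left.
- clip_left_post (a point): Top centre of the upright finger post near the tip of the left clip: 13 mm thick, 43 mm from the pivot, top 25 mm above the pallet's top (z 41 mm). The clip's flat arm is 12 mm wide, 50 mm long from the pivot, 2 to 10 mm above the pallet's top. Push the post or the arm sideways.
- clip_left_pivot (a point): Point on the swing axis of the left clip, on top of its screw head (15 mm above the pallet's top, z about 32 mm; head 11 mm, hub 20 mm across).
- clip_right (a joint): Swing of the orange hold-down clip at the board's right (-y) edge, about an upright screw at x -5, y -97 mm in the pallet's frame. Grows counter-clockwise seen from above: 0 = along the board's edge, pointing away from the robot (+x); 1.57 = shut at its stop, pointing squarely in over the board (to the left, +y); -0.6 = fully open. Starts -0.55..0.25; turns stiffly (0.05 N m) and stays where left.
- clip_right_post (a point): Top centre of the upright finger post near the tip of the right clip: 13 mm thick, 43 mm from the pivot, top 25 mm above the pallet's top (z 41 mm). The clip's flat arm is 12 mm wide, 50 mm long from the pivot, 2 to 10 mm above the pallet's top. Push the post or the arm sideways.
- clip_right_pivot (a point): Point on the swing axis of the right clip, on top of its screw head (15 mm above the pallet's top, z about 32 mm; head 11 mm, hub 20 mm across).
- clip_far (a joint): Swing of the orange hold-down clip at the board's far (+x) edge, about an upright screw at x 72, y -5 mm in the pallet's frame. Grows counter-clockwise seen from above: 0 = along the board's edge, pointing to the left (+y); 1.57 = shut at its stop, pointing squarely in over the board (towards the robot, -x); -0.6 = fully open. Starts -0.55..0.25; turns stiffly (0.05 N m) and stays where left.
- clip_far_post (a point): Top centre of the upright finger post near the tip of the far clip: 13 mm thick, 43 mm from the pivot, top 25 mm above the pallet's top (z 41 mm). The clip's flat arm is 12 mm wide, 50 mm long from the pivot, 2 to 10 mm above the pallet's top. Push the post or the arm sideways.
- clip_far_pivot (a point): Point on the swing axis of the far clip, on top of its screw head (15 mm above the pallet's top, z about 32 mm; head 11 mm, hub 20 mm across).
There are look-alikes about, which are no part of the job. Of the things like the board, leave any that is red; of the rest the smaller one is meant.

How it is judged (in metres and radians):
At the end, for the whole second after the job is handed in: All three clips are within 0.12 rad (7 degrees) of square over the board and at rest; the board lies flat in its pocket, within 4 mm of where it was; phone, tape, spray can and screwdriver are within 12 mm of where they were (value of joint each of clip_left, clip_right, clip_far above 1.45 rad and velocity of joint each of clip_left, clip_right, clip_far below 0.1 rad/s and distance of board from where it was at the start of the episode below 0.004 m and angle between board's own z axis and vertical below 0.03 rad and linear speed of board below 0.02 m/s and distance of each of phone, tape, spray, screwdriver from where it was at the start of the episode below 0.012 m); the robot touches nothing.
It fails at once if the board is lifted or shifted out of its pocket (distance of board from where it was at the start of the episode above 0.005 m or angle between board's own z axis and vertical above 0.05 rad).
It fails at once if the board is pressed on with more than 8 N (contact force between the fingers and board above 8 N).
It fails at once if a clip or the pallet is forced, with more than 40 N (contact force between the fingers and pallet above 40 N).
It fails at once if something other than the fingers pushes the clips, pallet or board (contact force between the arm and pallet above 2 N or contact force between the arm and board above 2 N).
It fails at once if the phone, tape, spray can or screwdriver is moved or lifted (distance of any of phone, tape, spray, screwdriver from where it was at the start of the episode above 0.015 m).
It also fails if it takes over 64 s, if anything falls off the work surface, if the arm or the gripper's body presses on something with over 40 N, if the wrist force passes 120 N, or if a joint passes its speed limit or range.

### The arm

A 6-joint arm with a two-finger parallel gripper is mounted at the origin on the work surface. World frame = base frame: x ahead of the robot, y to its left, z up, the work surface at z = 0. Lengths are in mm, angles in rad, forces in N, time in s.
With the tool pointing down it reaches from about 400 to 925 mm from the base axis. Payload 12.5 kg.
Tool frame: the origin (TCP) lies midway between the tips of the shut fingers; the grasp point (between the pads) lies 19 mm behind it; z points along the fingers, y is the line along which they close (so a half turn about z gives the same grasp; the last joint's range is limited). The gripper opens to 95 mm and grips with 3 to 60 N. Pads are 20 mm wide; open, the fingers measure 119 mm over their backs; the gripper's body (75 mm by 180 mm) begins 59 mm behind the grasp point.
Start: joints at [1.009, 0.491, 1.559, -0, 1.092, -0.106], TCP at [275.1, 561.219, 214.661] pointing down, gripper open.
Joint ranges: [-3.1, 3.1], [-0.84, 2.19], [0.05, 2.79], [-1.13, 4.28], [0.06, 2.93], [-2.69, 2.69]. Speed limits (rad/s): [2.22, 2.22, 2.79, 3.14, 3.14, 3.14].

### API

Orientations are given as [roll, pitch, yaw] about the fixed x, y, z axes, in that order (R = Rz(yaw) Ry(pitch) Rx(roll)).
In Python, from cell import env gives the robot as it stands.
- The arm moves only by the tool arm_command, never from a script. Its argument "targets" is a list of rows, each a list of 5 numbers: the shift along the tool's x, y, z in mm, then the turn about the tool's z in degrees, then the opening, from 0 (shut) to 1 (fully open). In form: [[tx, ty, tz, roll, fingers], ...]. A call has 1 to 5 rows; each row is the pose to reach, as a shift and turn from the pose commanded when the call began, along the tool's axes at that moment; what a row does not reach only later rows make up. A row lasts 1/10 s, in which the tool goes at most 50 mm and 8.59 degrees, less where a joint would pass 70% of its speed; a pose out of reach is approached as far as the arm can. A call with a gripper value outside its range is refused whole. The fingers move at their own pace and stop on an object; the grip force is fixed at half the most. Time passes only in rows, so rows that repeat a pose let the fingers close. It gives the time, the measured TCP pose, the force, the opening and the grip force at its end, in the units of the state.
- env.state(): the state, without advancing time (a new reading comes with each control period).
- env.read_camera(name): name is "side" or "top"; returns a dict with "frame" (400x640x3 uint8, red, green, blue), "vertical_fov" (degrees; the focal length in pixels is half the picture's height over the tangent of half this angle, whatever the lens; pixels are square), "cx", "cy" (the principal point, pixels), "world_from_camera" (4x4, takes a point from camera to world coordinates). Camera axes: x right, y down, z forward; pixel columns grow to the right and rows downward; lengths in mm; the calibration is good to about 2 mm. A picture is of the moment at which its call begins. There is no depth.
- env.job_done(): hands the job in; it is judged then, once.
The state is a dict: "t": time; "joints": joint angles; "qvel": joint speeds; "tau": joint torques, N m; "eef_pos": TCP position; "tcp_rot": TCP orientation; "ft_force": force on the tool from outside, world axes, zero at the start; "moment": the same for the moment, N m; "opening": opening from 0.0 (shut) to 1.0 (fully open); "grip_force": force on a finger pad.
Only numpy, scipy, OpenCV 4.12 (cv2) and the standard library are available. Lean on these libraries where they do the work, as an engineer would, in place of code of your own. Each camera call takes 0.05 s, during which the arm holds its last target. There are 200 camera calls.

## Working session

There is one attempt and no reset: what is moved stays moved. The work goes in short steps, Python scripts to look and compute and a tool call to move; the robot and the scene stay as the last step left them, time stands still between calls to the robot, and variables do not carry over. Pictures are saved under pics/ and viewed, at most 10 in all, crops included, and the job is handed in when it is done.

Besides the shell and the picture viewer there is one more tool, called after "Request:" as name([rows], argument=value, ...), one row to a line, values as JSON. arm_command: Moves the arm, as the interface text tells. Its arguments: {"type":"object","properties":{"targets":{"type":"array","items":{"type":"array","items":{"type":"number"}}}},"required":["targets"]}

```bash
ls; mkdir -p pics; python3 - <<'E'
from cell import env
import cv2
s=env.state();print(s)
for n in("top","side"):
    c=env.read_camera(n);cv2.imwrite(f"pics/{n}0.png",c["frame"][:,:,::-1]);print(n,c["vertical_fov"],c["cx"],c["cy"],c["world_from_camera"])
E
```

```text
pics
{'t': 0.0, 'joints': array([ 1.00942289e+00,  4.91568644e-01,  1.55947891e+00,  6.41471011e-06,
        1.09171587e+00, -1.05617161e-01]), 'qvel': array([-0.00118065, -0.0002888 ,  0.00064707, -0.00144915, -0.00057787,
        0.00027803]), 'tau': array([-2.15318018e-03, -6.12651801e+01, -2.58168465e+01,  6.90784841e-02,
        4.83456301e-02, -1.70882927e-04]), 'eef_pos': array([274.93566782, 560.98762951, 214.04596715]), 'tcp_rot': array([-3.14042901e+00, -1.29080973e-04,  2.68583334e+00]), 'ft_force': array([ 0.07150826,  0.10898634, -0.65966732]), 'moment': array([ 0.00161782, -0.03841886,  0.03376394]), 'grip_force': 0.0, 'opening': 1.000408563439357}
top 52.377987618725626 325.8031248442871 200.23359474713834 [[-2.91314093e-02 -9.91225769e-01  1.28929579e-01  3.47649038e+02]
 [-9.99366262e-01  3.15215991e-02  1.65367305e-02  5.31405527e+01]
 [-2.04556999e-02 -1.28366133e-01 -9.91515860e-01  1.17989339e+03]
 [ 0.00000000e+00  0.00000000e+00  0.00000000e+00  1.00000000e+00]]
side 51.70745001533777 316.3280571119113 196.52783719624816 [[ 9.77593130e-01 -1.36248361e-01  1.60462011e-01  3.43097937e+02]
 [-2.09590380e-01 -5.59084020e-01  8.02182605e-01 -7.30643409e+02]
 [-1.95843189e-02 -8.17839497e-01 -5.75113042e-01  6.18803882e+02]
 [ 0.00000000e+00  0.00000000e+00  0.00000000e+00  1.00000000e+00]]
```

View pics/top0.png

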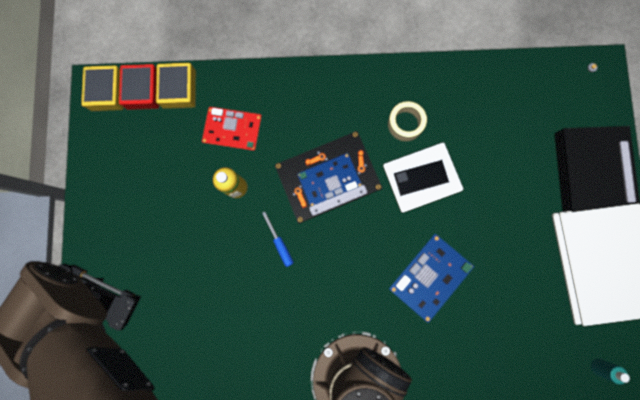

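View pics/side0.png

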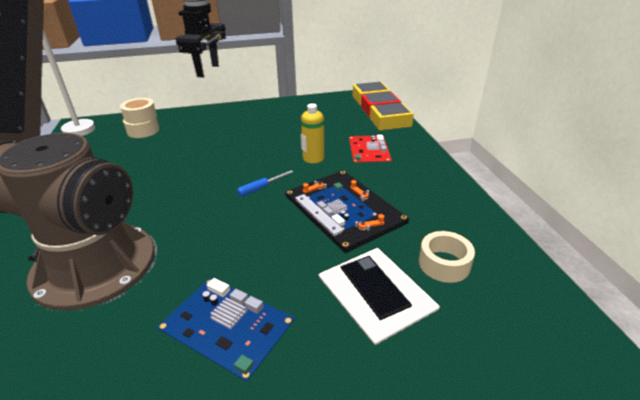

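The top view shows three candidate boards: the blue one in the black pallet at (333,182), a red one at (232,128), and a larger loose blue one at (432,278). The one meant is at (333,182), because it is not red, it is the smaller blue one, and it sits in the pallet with orange clips. Tape is on the right at (408,120), spray on the left at (228,180), and the screwdriver at (278,240). I'll confirm in a crop and measure.

```bash
cat > h.py <<'E'
from cell import env
import numpy as np, cv2
def cam(n):
    c=env.read_camera(n); c["f"]=200/np.tan(np.radians(c["vertical_fov"]/2)); return c
def ray(c,p,z):
    p=np.atleast_2d(p).astype(float); T=c["world_from_camera"]
    d=np.c_[(p[:,0]-c["cx"])/c["f"],(p[:,1]-c["cy"])/c["f"],np.ones(len(p))]@T[:3,:3].T
    o=T[:3,3]; return (o+d*((z-o[2])/d[:,2])[:,None])[:,:2]
def pix(c,P):
    P=np.atleast_2d(P).astype(float);T=c["world_from_camera"]; q=(P-T[:3,3])@T[:3,:3]
    return np.c_[q[:,0]/q[:,2]*c["f"]+c["cx"],q[:,1]/q[:,2]*c["f"]+c["cy"]]
def orange(f):
    h=cv2.cvtColor(f,cv2.COLOR_RGB2HSV); return cv2.inRange(h,(6,150,120),(18,255,255))
E
python3 - <<'E'
from h import *
c=cam("top");f=c["frame"]
m=(f.max(2)<60).astype(np.uint8)*255; m[:,:265]=0;m[:,386:]=0;m[:120]=0;m[230:]=0
m=cv2.morphologyEx(m,cv2.MORPH_CLOSE,np.ones((15,15),np.uint8))
k=max(cv2.findContours(m,0,2)[0],key=cv2.contourArea)
P=ray(c,k[:,0,:],16).astype(np.float32)
r=cv2.minAreaRect(P);print("pallet",r,cv2.boxPoints(r))
for n in("top","side"):
    c=cam(n);o=orange(c["frame"])
    N,l,s,ce=cv2.connectedComponentsWithStats(o)
    for i in range(1,N):
        if s[i,4]>15: 
            pts=np.argwhere(l==i)[:,::-1]; print(n,s[i],ce[i].round(1),ray(c,ce[i],26).round(1))
c=cam("top");cv2.imwrite("pics/crop1.png",cv2.resize(c["frame"][110:240,260:400,::-1],None,fx=4.6,fy=4.6,interpolation=2))
E
```

```text
pallet ((580.1924438476562, 76.05467224121094), (350.62310791015625, 317.2676696777344), 87.93729400634766) [[ 415.35135  -93.43353]
 [ 732.41345 -104.85303]
 [ 745.03357  245.54288]
 [ 427.97144  256.96237]]
top [119  70   1  20  20] [119.   79.5] [[883.6 683.8]]
top [357 150   8  23 123] [360.5 161. ] [[608.8 -31.4]]
top [305 153  21  12 118] [314.7 159.1] [[618.9 101. ]]
top [294 187  13  21 119] [300.4 197. ] [[509.3 145.1]]
side [369 105   5  12  21] [370.  110.1] [[804.1 570.6]]
side [350 180  19  18 124] [357.3 188.7] [[617.7 105.3]]
side [302 183  22  10 129] [311.3 186.8] [[504.9 142. ]]
side [358 214  27  15 166] [373.3 221.7] [[614.1 -32.7]]
```

View pics/crop1.png

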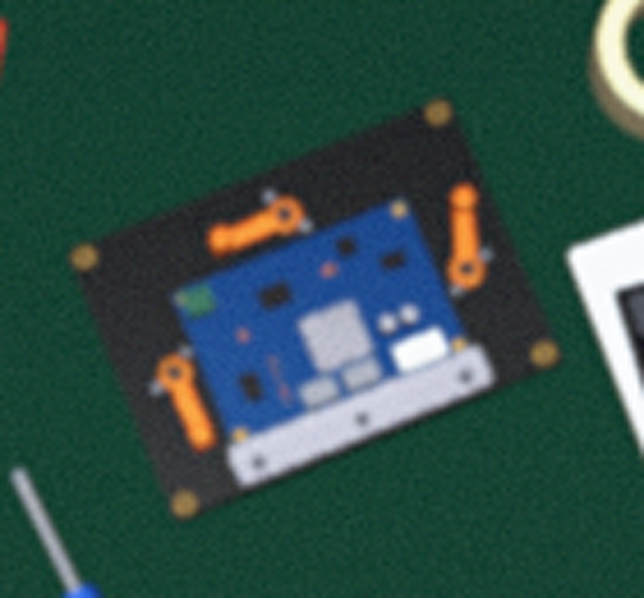

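The crop confirms the blue board (crop 330,310) in the black pallet with the near lip and three orange clips. Pivot rings are at crop (174,373), (285,214) and (467,268), and posts at (203,440), (218,238) and (463,195).

```bash
cat >> h.py <<'E'
PIV=np.array([[5,97],[72,-5],[-5,-97.]])
def rigid(A,B):
    a=A-A.mean(0);b=B-B.mean(0); t=np.arctan2((a[:,0]*b[:,1]-a[:,1]*b[:,0]).sum(),(a*b).sum())
    R=np.array([[np.cos(t),-np.sin(t)],[np.sin(t),np.cos(t)]]); return t,R,B.mean(0)-R@A.mean(0)
E
python3 - <<'E'
from h import *
c=cam("top")
s=lambda p:(np.array(p)+.5)/4.6-.5+[260,110]
pv=ray(c,s([[174,373],[285,214],[467,268]]),31);po=ray(c,s([[203,440],[218,238],[463,195]]),41)
t,R,o=rigid(PIV,pv);print("pivots",t,o,(pv-(PIV@R.T+o)).round(1).tolist())
sc=ray(c,s([[83,257],[438,112],[544,353],[184,503]]),17)
print("screws local",((sc-o)@R).round(1).tolist())
d=(po-o)@R-PIV;print("post",po.round(1).tolist(),np.hypot(*d.T).round(1),"q",(np.arctan2(d[:,1],d[:,0])-np.array([np.pi,np.pi/2,0])+np.pi)%(2*np.pi)-np.pi)
# side check: reproject
cs=cam("side");P=PIV@R.T+o
print("side px",pix(cs,np.c_[P,[31]*3]).round(1).tolist(),pix(cs,np.c_[po,[41]*3]).round(1).tolist())
f=cs["frame"][160:260,270:425,::-1];cv2.imwrite("pics/side1.png",cv2.resize(f,None,fx=5,fy=5,interpolation=2))
E
```

```text
pivots 0.36644203275255477 [557.20650737  60.1397604 ] [[0.0, 0.2], [-0.3, -0.5], [0.3, 0.3]]
screws local [[99.1, 122.8], [98.3, -122.0], [-71.0, -121.8], [-70.9, 122.7]]
post [[483.4, 134.8], [609.7, 122.7], [631.8, -30.6]] [47.1 44.6 44.6] q [ 0.01767697  0.01399014 -0.32952459]
side px [[318.7, 181.9], [363.4, 191.8], [362.0, 221.6]] [[303.4, 184.6], [352.6, 180.6], [380.8, 214.9]]
```

View pics/side1.png

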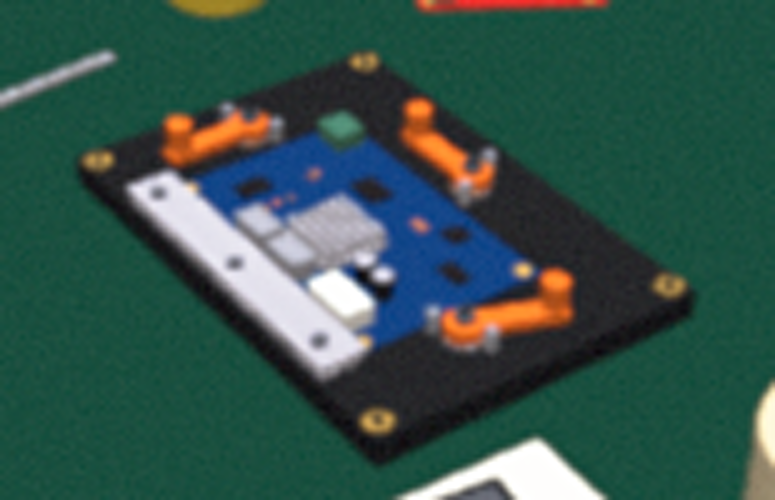

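```bash
cat >> h.py <<'E'
TH=0.3664; R0=np.array([[np.cos(TH),-np.sin(TH)],[np.sin(TH),np.cos(TH)]]); O=np.array([557.2,60.1])
B0={"left":np.pi,"far":np.pi/2,"right":0.}; PV=dict(left=PIV[0],far=PIV[1],right=PIV[2])
from scipy.optimize import brentq
def tip(n,q,gap=0.):  # local tip centre touching the post (box half 12 in px, 10 in py)
    a=B0[n]+q; post=PV[n]+43*np.array([np.cos(a),np.sin(a)]); t=np.array([-np.sin(a),np.cos(a)])
    g=lambda d:np.hypot(*np.maximum(np.abs(t*d)-[12,10],0))-6.5-gap
    return post-t*brentq(g,5,80)
def loc():
    s=env.state(); return (s["eef_pos"][:2]-O)@R0, s["eef_pos"][2], s["tcp_rot"]
def totool(dw): # world xy shift -> tool xy
    y=env.state()["tcp_rot"][2]; return np.array([np.cos(y)*dw[0]+np.sin(y)*dw[1], np.sin(y)*dw[0]-np.cos(y)*dw[1]])
E
python3 - <<'E'
from h import *
c=cam("top")
sp=ray(c,[220,176],168)[0];print("spray",sp,"local",(sp-O)@R0)
for n,q in(("left",0.),("far",0.),("right",-.33)):
    print(n,"approach",tip(n,q,9).round(0),"path",[tip(n,x).round(0).astype(int).tolist() for x in np.linspace(q,1.57,14)])
w=R0@tip("left",0,9)+O;s=env.state();print(w,s["eef_pos"],"tool shift",totool(w-s["eef_pos"][:2]),"turn",np.degrees(s["tcp_rot"][2]-TH-np.pi/2))
E
```

```text
spray [549.89379984 337.17679166] local [ 92.44338451 261.30279313]
left approach [-38. 122.] path [[-38, 114], [-40, 108], [-41, 103], [-41, 98], [-42, 94], [-42, 89], [-41, 85], [-40, 79], [-37, 74], [-34, 69], [-29, 64], [-24, 60], [-19, 57], [-14, 54]]
far approach [100.  38.] path [[90, 38], [85, 40], [80, 41], [75, 42], [71, 43], [66, 43], [60, 42], [54, 40], [48, 36], [43, 32], [38, 27], [34, 22], [31, 17], [29, 12]]
right approach [  27. -136.] path [[30, -127], [34, -121], [37, -115], [40, -109], [41, -103], [42, -97], [42, -91], [42, -86], [40, -80], [37, -73], [32, -67], [26, -61], [20, -57], [14, -54]]
[477.83587366 160.85507655] [275.08868168 561.19017719 214.58822538] tool shift [-358.28349448 -270.19910111] turn 42.88820531981554
```

Request:
arm_command([
  [-36,-27,0,8.5,0],
  [-72,-54,0,17,0],
  [-108,-81,0,25.5,0],
  [-144,-108,0,34,0],
  [-180,-135,0,42.9,0],
])

```text
t: 0.95
eef_pos: [377.8, 359.2, 214.8]
tcp_rot: [3.141, -0.0, 1.937]
ft_force: [0.8, 0.6, 0.2]
opening: 0.638
grip_force: 0.0
```

```bash
python3 - <<'E'
from h import *
p,z,r=loc();print(p,z,r[2]-TH-np.pi/2,env.state()["opening"],totool(R0@(tip("left",0,9)-p)))
E
```

```text
[-60.35367268 343.52154264] 214.79685515111714 -0.0005597130563197439 0.6381213750495276 [-221.00899638   22.47737782]
```

Request:
arm_command([
  [-45,4,0,0,0],
  [-90,8,0,0,0],
  [-135,12,0,0,0],
  [-180,17,0,0,0],
  [-217,22,0,0,0],
])

```text
t: 1.45
eef_pos: [477.4, 164.5, 214.9]
tcp_rot: [3.141, 0.0, 1.942]
ft_force: [0.5, -0.2, -1.4]
opening: 0.213
grip_force: 0.0
```

Request:
arm_command([
  [0,0,40,0,0],
  [0,0,80,0,0],
  [0,0,120,0,0],
  [0,0,135,0,0],
  [0,0,135,0,0],
])

```text
t: 1.95
eef_pos: [475.7, 166.3, 77.8]
tcp_rot: [-3.138, -0.001, 1.942]
ft_force: [-0.3, 0.5, 0.9]
opening: 0.004
grip_force: 0.0
```

```bash
python3 - <<'E'
from h import *
p,z,r=loc();print(p,z,r[2]-TH-np.pi/2,env.state()["opening"])
c=cam("side");f=c["frame"][110:260,260:430,::-1];cv2.imwrite("pics/s2.png",cv2.resize(f,None,fx=4,fy=4,interpolation=2))
E
```

```text
[-38.06921674 128.37246153] 77.77241000803947 0.005045597198900076 0.004172029060970857
```

View pics/s2.png

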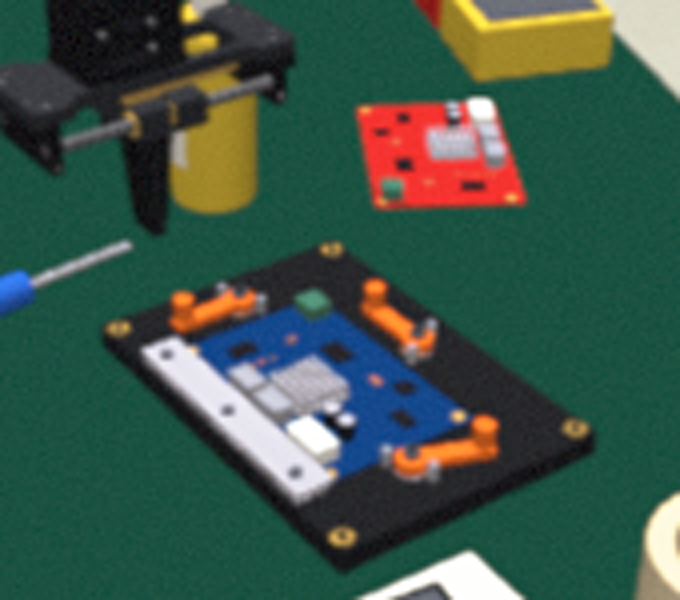

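The picture shows the shut fingertip (crop 152,230) outside the left post (183,305). All clips are untouched. Next I lower the tip and sweep the left clip.

Request:
arm_command([
  [0,0,22,0,0],
  [0,0,44,0,0],
  [0,0,44,0,0],
  [-6,-1,44,0,0],
  [-12,-2,44,0,0],
])

```text
t: 2.5
eef_pos: [479.9, 154.5, 37.1]
tcp_rot: [3.139, 0.0, 1.943]
ft_force: [0.5, -0.5, 0.2]
opening: 0.004
grip_force: 0.0
```

Request:
arm_command([
  [-5,-1,0,0,0],
  [-10,-2,0,0,0],
  [-15,-2,0,0,0],
  [-20,-2,0,0,0],
  [-25,-2,0,0,0],
])

```text
t: 3.0
eef_pos: [486.3, 130.2, 35.7]
tcp_rot: [-3.141, -0.0, 1.942]
ft_force: [-0.7, 1.3, 0.2]
opening: 0.007
grip_force: 0.5
```

```bash
python3 - <<'E'
from h import *
p,z,r=loc();print(p,z,env.state()["ft_force"])
c=cam("side");f=c["frame"][110:260,260:430,::-1];cv2.imwrite("pics/s3.png",cv2.resize(f,None,fx=4,fy=4,interpolation=2))
E
```

```text
[-41.06938051  90.84374999] 35.6507956454472 [-0.65792191  1.27995181  0.23150838]
```

View pics/s3.png

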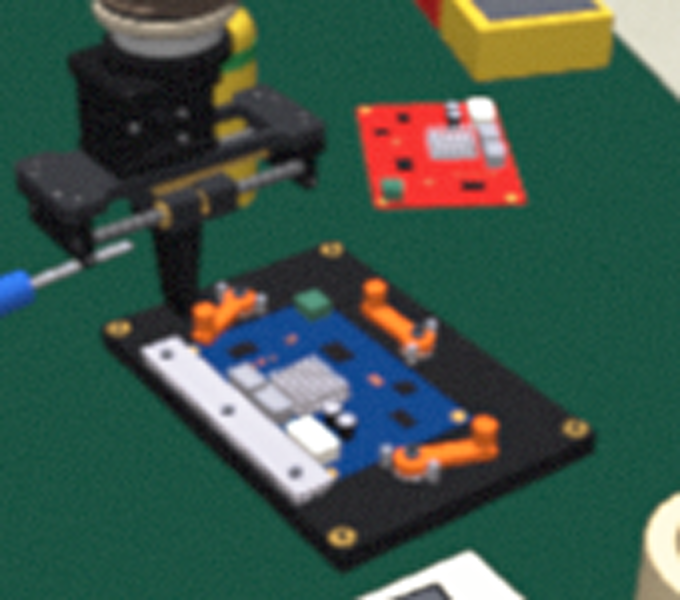

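The left clip has turned with 1.4 N of force, so the push works. I'll continue round the arc, slightly lower.

Request:
arm_command([
  [-5,0,1,0,0],
  [-10,1,1,0,0],
  [-15,3,1,0,0],
  [-20,6,1,0,0],
  [-25,10,1,0,0],
])

```text
t: 3.55
eef_pos: [505.1, 110.7, 34.6]
tcp_rot: [-3.141, -0.0, 1.942]
ft_force: [-1.5, 0.3, 0.2]
opening: 0.001
grip_force: 0.5
```

Request:
arm_command([
  [-4,4,0,0,0],
  [-7,9,0,0,0],
  [-10,14,0,0,0],
  [-11,16,0,0,0],
  [-11,16,0,0,0],
])

```text
t: 4.05
eef_pos: [524.1, 106.6, 34.6]
tcp_rot: [3.141, 0.0, 1.942]
ft_force: [0.6, -0.8, -0.2]
opening: 0.003
grip_force: 0.0
```

```bash
python3 - <<'E'
from h import *
p,z,r=loc();print(p,z,env.state()["ft_force"])
c=cam("side");f=c["frame"][110:260,260:430,::-1];cv2.imwrite("pics/s4.png",cv2.resize(f,None,fx=4,fy=4,interpolation=2))
E
```

```text
[-14.22166347  55.2636291 ] 34.604268351754875 [ 0.58484277 -0.78579012 -0.23266889]
```

View pics/s4.png

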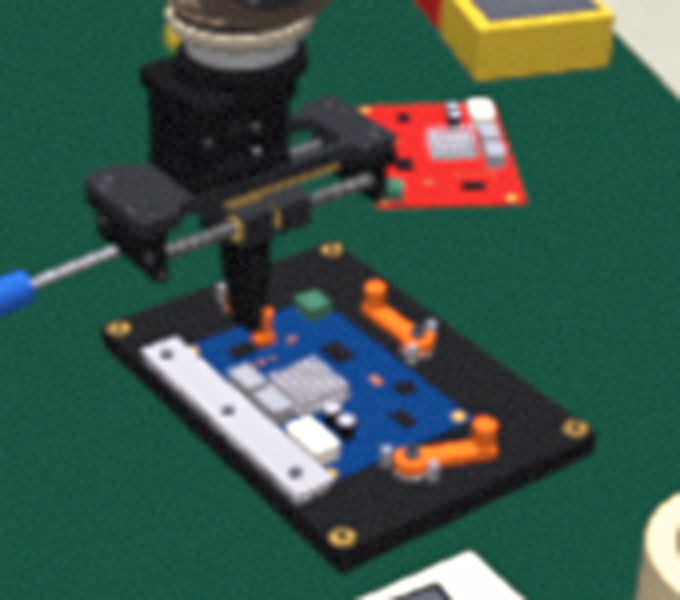

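The picture shows the clip nearly square, with the post at crop (265,318). I'll press on in small steps to feel the stop.

Request:
arm_command([
  [0,2,0,0,0],
  [0,3,0,0,0],
  [0,3,0,0,0],
])

```text
t: 4.4
eef_pos: [526.4, 107.7, 34.6]
tcp_rot: [3.141, -0.0, 1.943]
ft_force: [-0.3, -1.3, -0.5]
opening: 0.005
grip_force: 0.4
```

Request:
arm_command([
  [0,1,0,0,0],
  [0,2,0,0,0],
  [0,2,0,0,0],
])

```text
t: 4.7
eef_pos: [528.4, 108.4, 34.6]
tcp_rot: [3.141, -0.0, 1.942]
ft_force: [-1.4, -0.8, 0.5]
opening: 0.002
grip_force: 0.4
```

Request:
arm_command([
  [0,1,0,0,0],
  [0,2,0,0,0],
  [0,2,0,0,0],
])

```text
t: 5.0
eef_pos: [530.3, 109.2, 34.7]
tcp_rot: [3.141, 0.0, 1.942]
ft_force: [0.0, -0.6, -0.2]
opening: 0.005
grip_force: 0.4
```

```bash
python3 - <<'E'
from h import *
p,z,r=loc();print(p,z,R0.T@env.state()["ft_force"][:2])
E
```

```text
[-7.52579564 55.42562205] 34.6546829398755 [-0.22531985 -0.59860856]
```

Request:
arm_command([
  [0,1,0,0,0],
  [0,2,0,0,0],
  [0,2,0,0,0],
])

```text
t: 5.3
eef_pos: [532.2, 109.9, 34.6]
tcp_rot: [3.141, -0.0, 1.942]
ft_force: [-0.7, -0.7, 0.2]
opening: 0.004
grip_force: 0.3
```

```bash
python3 - <<'E'
from h import *
p,z,r=loc();print(p,z,R0.T@env.state()["ft_force"][:2])
P=R0@(PV["left"]-[0,43])+O
for n in("side","top"):
    c=cam(n);o=orange(c["frame"]);N,l,s,ce=cv2.connectedComponentsWithStats(o)
    print(n,"pred post top",pix(c,[[*P,41]]),"base",pix(c,[[*P,26]]));print([(s[i].tolist(),ce[i].round(1).tolist()) for i in range(1,N) if s[i,4]>15])
    if n=="side": cv2.imwrite("pics/s5.png",cv2.resize(c["frame"][150:220,280:380,::-1],None,fx=7,fy=7,interpolation=2))
E
```

```text
[-5.55147667 55.43479335] 34.642925534457106 [-0.86024034 -0.38269893]
side pred post top [[328.06835334 186.25401009]] base [[328.08738445 191.16460971]]
[([369, 105, 6, 12, 22], [370.1, 109.9]), ([350, 180, 19, 18, 124], [357.3, 188.6]), ([316, 183, 5, 5, 18], [317.8, 185.4]), ([326, 185, 5, 10, 29], [328.5, 190.3]), ([358, 214, 27, 15, 168], [373.4, 221.7])]
top pred post top [[311.19293607 184.3583873 ]] base [[311.48525054 185.22926808]]
[([119, 71, 1, 21, 21], [119.0, 81.0]), ([202, 138, 4, 5, 16], [203.4, 140.0]), ([357, 150, 8, 23, 121], [360.5, 161.0])]
```

View pics/s5.png

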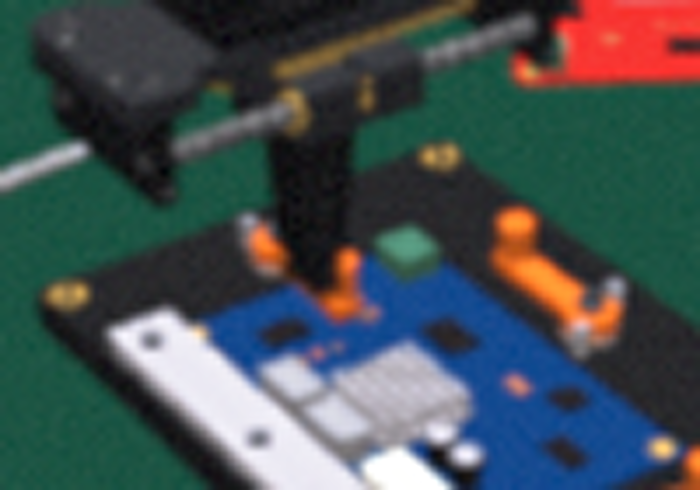

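The tip is narrower than assumed. The post shows at side pixel 328,188, about where a shut clip belongs. I'll push on until the stop is felt.

Request:
arm_command([
  [0,1,0,0,0],
  [0,1.5,0,0,0],
  [0,1.5,0,0,0],
])

```text
t: 5.7
eef_pos: [533.5, 110.4, 34.6]
tcp_rot: [3.141, -0.0, 1.942]
ft_force: [-0.2, -0.0, 0.2]
opening: 0.001
grip_force: 0.4
```

Request:
arm_command([
  [0,1,0,0,0],
  [0,1.5,0,0,0],
  [0,1.5,0,0,0],
])

```text
t: 6.0
eef_pos: [534.1, 110.7, 34.5]
tcp_rot: [-3.14, -0.0, 1.943]
ft_force: [-3.6, -3.6, 1.8]
opening: 0.011
grip_force: 2.5
```

Request:
arm_command([
  [0,0.7,0,0,0],
  [0,0.7,0,0,0],
])

```text
t: 6.2
eef_pos: [534.3, 110.8, 34.5]
tcp_rot: [-3.139, -0.0, 1.943]
ft_force: [-5.7, -5.1, 2.7]
opening: 0.005
grip_force: 3.7
```

```bash
python3 - <<'E'
from h import *
p,z,r=loc();print(p,z,R0.T@env.state()["ft_force"][:2])
E
```

```text
[-3.25884011 55.50893086] 34.484789916802505 [-7.16612951 -2.6676649 ]
```

The left clip is firmly on its stop (7 N, no motion). I'll back off, lift, and go to the far clip at local (98,40).

Request:
arm_command([
  [0,-5,0,0,0],
  [0,-10,0,0,0],
  [0,-10,-25,0,0],
  [0,-10,-45,0,0],
  [0,-10,-45,0,0],
])

```text
t: 6.7
eef_pos: [527.2, 107.7, 81.8]
tcp_rot: [3.137, 0.001, 1.942]
ft_force: [0.5, 0.7, -0.9]
opening: 0.005
grip_force: 0.0
```

Request:
arm_command([
  [-4,25,0,0,0],
  [-8,50,0,0,0],
  [-12,75,0,0,0],
  [-15,100,0,0,0],
  [-16,111,0,0,0],
])

```text
t: 7.2
eef_pos: [636.6, 133.3, 78.6]
tcp_rot: [3.141, -0.0, 1.942]
ft_force: [-0.9, 0.1, 0.1]
opening: 0.006
grip_force: 0.0
```

```bash
python3 - <<'E'
from h import *
p,z,r=loc();print(p,z)
c=cam("side");o=orange(c["frame"])
P=[[*(R0@(PV["left"]+43*np.array([-np.cos(q),-np.sin(q)]))+O),41] for q in(1.57,1.45,1.3)]
print(pix(c,P).round(1));cv2.imwrite("pics/s6.png",cv2.resize(c["frame"][120:260,280:410,::-1],None,fx=4.2,fy=4.2,interpolation=2))
E
```

```text
[100.38175582  39.87518089] 78.57487305892036
[[328.1 186.3]
 [326.3 186.8]
 [323.9 187.4]]
```

View pics/s6.png

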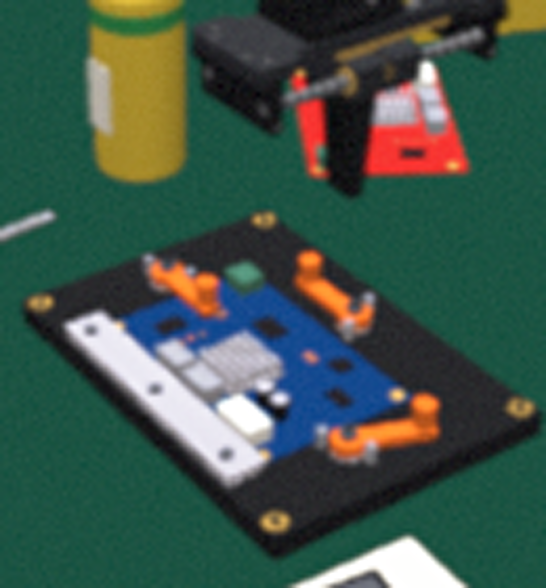

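The picture shows the left clip (crop 205,290) square over the board and the tip (350,190) beyond the far clip's post (310,262). Now I sweep the far clip.

Request:
arm_command([
  [0,0,22,0,0],
  [0,0,44,0,0],
  [0,0,44,0,0],
  [0,-5,44,0,0],
  [0,-10,44,0,0],
])

```text
t: 7.75
eef_pos: [625.7, 129.1, 36.6]
tcp_rot: [3.141, 0.0, 1.942]
ft_force: [-0.3, -0.2, 0.1]
opening: 0.007
grip_force: 0.0
```

Request:
arm_command([
  [0,-5,0,0,0],
  [1,-10,0,0,0],
  [2,-15,0,0,0],
  [3,-20,0,0,0],
  [3,-25,0,0,0],
])

```text
t: 8.25
eef_pos: [601.5, 123.0, 35.9]
tcp_rot: [3.141, 0.0, 1.943]
ft_force: [2.9, -0.4, -0.5]
opening: 0.005
grip_force: 1.1
```

Request:
arm_command([
  [-1,-5,0,0,0],
  [-3,-10,0,0,0],
  [-6,-15,0,0,0],
  [-10,-20,0,0,0],
  [-15,-25,0,0,0],
])

```text
t: 8.75
eef_pos: [583.3, 99.6, 35.6]
tcp_rot: [-3.141, -0.0, 1.942]
ft_force: [0.5, 2.0, 0.1]
opening: 0.009
grip_force: 0.6
```

```bash
python3 - <<'E'
from h import *
p,z,r=loc();print(p,z,R0.T@env.state()["ft_force"][:2])
for q in(.6,.8,1.,1.2,1.4): print(q,PV["far"]+43*np.array([-np.sin(q),np.cos(q)]),[pix(c,[[*(R0@(PV["far"]+43*np.array([-np.sin(q),np.cos(q)]))+O),41]]).round(0) for c in [cam("side")]])
c=cam("side");N,l,s,ce=cv2.connectedComponentsWithStats(orange(c["frame"]));print([(s[i].tolist(),ce[i].round(1).tolist()) for i in range(1,N) if s[i,4]>10])
E
```

```text
[38.48718155 27.48677501] 35.569529799425474 [1.17054083 1.64468224]
0.6 [47.72037364 30.48943144] [array([[347., 185.]])]
0.8 [41.15368809 24.9583885 ] [array([[346., 187.]])]
1.0 [35.81674765 18.23299915] [array([[346., 189.]])]
1.2 [31.9223193  10.58138344] [array([[347., 191.]])]
1.4 [29.62566161  2.30858714] [array([[348., 193.]])]
[([369, 109, 2, 8, 13], [369.5, 112.7]), ([316, 183, 16, 12, 101], [324.7, 187.9]), ([344, 190, 25, 10, 125], [354.0, 195.0]), ([358, 214, 27, 15, 169], [373.3, 221.7])]
```

Pushing cleanly at about 2 N. On to the end of the arc.

Request:
arm_command([
  [-5,-4,1,0,0],
  [-10,-7,1,0,0],
  [-14,-9,1,0,0],
  [-15,-9,1,0,0],
])

```text
t: 9.45
eef_pos: [580.7, 82.1, 34.6]
tcp_rot: [-3.141, -0.0, 1.942]
ft_force: [-0.6, 2.3, -0.0]
opening: 0.006
grip_force: 0.6
```

Request:
arm_command([
  [-1,0,0,0,0],
  [-2,0,0,0,0],
  [-2,0,0,0,0],
])

```text
t: 9.75
eef_pos: [581.0, 81.3, 34.5]
tcp_rot: [-3.14, -0.001, 1.942]
ft_force: [-2.8, 5.4, 0.6]
opening: 0.007
grip_force: 2.6
```

```bash
python3 - <<'E'
from h import *
p,z,r=loc();print(p,z,R0.T@env.state()["ft_force"][:2])
E
```

```text
[29.76669051 11.25742988] 34.503373623642965 [-0.67739055  6.09467227]
```

Request:
arm_command([
  [-1,0,0,0,0],
  [-1,0,0,0,0],
])

```text
t: 9.95
eef_pos: [581.1, 80.9, 34.5]
tcp_rot: [-3.14, -0.002, 1.942]
ft_force: [-4.3, 8.5, 1.5]
opening: 0.004
grip_force: 4.7
```

Request:
arm_command([
  [6,0,0,0,0],
  [12,0,0,0,0],
  [12,0,-25,0,0],
  [12,0,-45,0,0],
  [12,0,-45,0,0],
])

```text
t: 10.45
eef_pos: [578.8, 91.4, 81.9]
tcp_rot: [3.138, 0.002, 1.943]
ft_force: [0.5, -0.0, 0.3]
opening: 0.005
grip_force: 0.0
```

```bash
python3 - <<'E'
from h import *
p,z,r=loc();print(p,z,tip("right",-.33,9)-p)
c=cam("top"); t=ray(c,[[408,120],[390,112]],40);print("tape local",((t-O)@R0))
E
```

```text
[31.39898185 21.4968299 ] 81.94648168234721 [  -4.4535452  -157.93068012]
tape local [[  70.6400352  -275.75450826]
 [ 112.89788155 -237.7502942 ]]
```

The far clip is on its stop (9.5 N, no motion) and the tip is clear. The tape centre is at local y -275, well away. Next is the right clip.

Request:
arm_command([
  [-35,0,0,0,0],
  [-70,0,0,0,0],
  [-105,-1,0,0,0],
  [-140,-1,0,0,0],
  [-159,-2,0,0,0],
])

```text
t: 11.0
eef_pos: [633.9, -60.0, 78.5]
tcp_rot: [-3.141, -0.0, 1.941]
ft_force: [0.2, -0.3, -0.7]
opening: 0.007
grip_force: 0.0
```

Request:
arm_command([
  [0,0,20,0,0],
  [0,0,40,0,0],
  [0,0,46,0,0],
  [0,0,46,0,0],
])

```text
t: 11.4
eef_pos: [632.8, -57.3, 32.5]
tcp_rot: [-3.14, -0.001, 1.943]
ft_force: [0.1, 0.3, -0.6]
opening: 0.003
grip_force: 0.0
```

```bash
python3 - <<'E'
from h import *
p,z,r=loc();print(p,z)
E
```

```text
[  28.52485217 -136.64256774] 32.5102759734215
```

Request:
arm_command([
  [5,1,-2,0,0],
  [10,2,-2,0,0],
  [16,5,-2,0,0],
  [22,9,-2,0,0],
  [28,12,-2,0,0],
])

```text
t: 11.9
eef_pos: [634.6, -26.6, 35.9]
tcp_rot: [3.141, 0.0, 1.943]
ft_force: [-0.6, -1.3, 0.5]
opening: 0.006
grip_force: 0.8
```

Request:
arm_command([
  [6,1,0,0,0],
  [12,2,0,0,0],
  [18,2,0,0,0],
  [23,1,0,0,0],
  [29,-1,0,0,0],
])

```text
t: 12.4
eef_pos: [623.0, -0.2, 35.7]
tcp_rot: [3.141, 0.0, 1.942]
ft_force: [0.8, -0.2, 0.1]
opening: 0.001
grip_force: 0.5
```

```bash
python3 - <<'E'
from h import *
p,z,r=loc();print(p,z,R0.T@env.state()["ft_force"][:2])
c=cam("side");N,l,s,ce=cv2.connectedComponentsWithStats(orange(c["frame"]));print([(s[i].tolist(),ce[i].round(1).tolist()) for i in range(1,N) if s[i,4]>10])
for q in(.4,.6,.8,1.,1.2,1.57): print(q,pix(c,[[*(R0@(PV["right"]+43*np.array([np.cos(q),np.sin(q)]))+O),41]]).round(0))
E
```

```text
[ 39.81667916 -79.91263735] 35.683704042485026 [ 0.65651405 -0.49317591]
[([316, 183, 16, 12, 101], [324.7, 187.9]), ([357, 193, 11, 7, 39], [361.5, 195.5]), ([347, 198, 7, 5, 23], [349.9, 200.0]), ([358, 206, 12, 23, 122], [364.2, 217.5])]
0.4 [[371. 209.]]
0.6 [[368. 208.]]
0.8 [[364. 207.]]
1.0 [[360. 207.]]
1.2 [[357. 207.]]
1.57 [[351. 209.]]
```

Request:
arm_command([
  [5,-2,1,0,0],
  [10,-5,1,0,0],
  [15,-10,1,0,0],
  [19,-15,1,0,0],
  [22,-20,1,0,0],
])

```text
t: 12.95
eef_pos: [595.7, 12.7, 34.7]
tcp_rot: [-3.142, -0.0, 1.942]
ft_force: [1.5, -0.1, -1.6]
opening: 0.002
grip_force: 0.6
```

Request:
arm_command([
  [2,-5,0,0,0],
  [3,-9,0,0,0],
  [3,-12,0,0,0],
  [3,-12,0,0,0],
])

```text
t: 13.35
eef_pos: [584.4, 11.2, 34.8]
tcp_rot: [3.14, 0.0, 1.942]
ft_force: [2.8, 3.2, -0.9]
opening: 0.003
grip_force: 1.8
```

Request:
arm_command([
  [0,-1,0,0,0],
  [0,-2,0,0,0],
  [0,-2,0,0,0],
])

```text
t: 13.65
eef_pos: [583.9, 10.9, 35.0]
tcp_rot: [3.137, 0.001, 1.942]
ft_force: [7.8, 8.5, -2.4]
opening: 0.005
grip_force: 5.3
```

```bash
python3 - <<'E'
from h import *
p,z,r=loc();print(p,z,R0.T@env.state()["ft_force"][:2])
E
```

```text
[  7.30209754 -55.51517498] 35.00359108057511 [10.27451326  5.10934591]
```

The right clip is on its stop (10 N). I'll back off, lift clear, and take a final look.

Request:
arm_command([
  [0,6,0,0,0],
  [0,12,0,0,0],
  [0,12,-30,0,0],
  [0,12,-60,0,0],
  [0,12,-100,0,0],
])

```text
t: 14.15
eef_pos: [592.7, 14.6, 134.6]
tcp_rot: [-3.139, -0.001, 1.942]
ft_force: [0.8, -0.6, 0.1]
opening: 0.003
grip_force: 0.0
```

Request:
arm_command([
  [-10,-40,-40,0,0],
  [-10,-80,-80,0,0],
  [-10,-120,-80,0,0],
  [-10,-150,-80,0,0],
  [-10,-150,-80,0,0],
])

```text
t: 14.65
eef_pos: [454.4, -49.9, 215.4]
tcp_rot: [-3.141, -0.0, 1.941]
ft_force: [0.3, -0.1, -0.0]
opening: 0.003
grip_force: 0.0
```

```bash
python3 - <<'E'
from h import *
c=cam("side");f=cv2.resize(c["frame"][130:260,270:420,::-1],None,fx=5,fy=4.6,interpolation=2)
cv2.imwrite("pics/s7.png",f);print(loc())
N,l,s,ce=cv2.connectedComponentsWithStats(orange(c["frame"]));print([s[i].tolist() for i in range(1,N) if s[i,4]>10])
for n in PV: print(n,[pix(c,[[*(R0@(PV[n]+43*np.array([np.cos(B0[n]+q),np.sin(B0[n]+q)]))+O),41]]).round(1).tolist() for q in (1.57,1.4)])
E
```

```text
(array([-133.42954957,  -66.4067329 ]), np.float64(215.29671716356148), array([3.14116148e+00, 3.80879683e-04, 1.94075335e+00]))
[[361, 94, 3, 11, 13], [369, 105, 6, 12, 22], [316, 182, 16, 13, 102], [348, 192, 21, 11, 117], [349, 208, 19, 21, 121]]
left [[[328.1, 186.3]], [[325.5, 187.1]]]
far [[[349.8, 194.1]], [[348.2, 192.7]]]
right [[[350.8, 208.7]], [[353.4, 207.8]]]
```

View pics/s7.png

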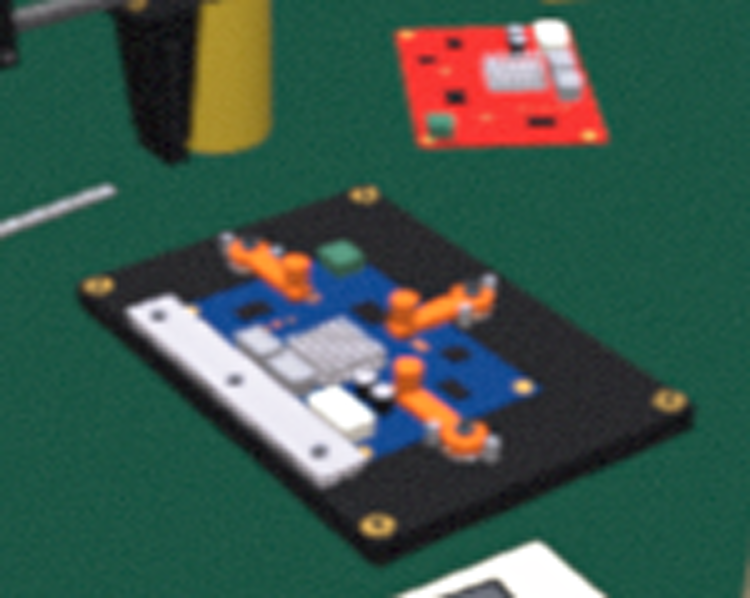

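The picture shows all three clips pointing squarely in over the board, with posts at crop (297,270), (404,305) and (408,370). The board is in its pocket and the arm is clear, so I'm handing the job in.

```bash
python3 -c "
from cell import env
print(env.job_done())"
```

```text
the job is handed in; nothing more can be done
None
```

I pushed all three clips home against their stops, felt as 7 to 11 N with no further motion. The board still looked flat in its pocket in the last picture. The arm touched nothing else that I could see, and I handed the job in at about 15 s; no verdict came back.

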